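# Open the sole press

## Robot

A 6-joint arm with a two-finger parallel gripper is mounted at the origin on the work surface. World frame = base frame: x ahead of the robot, y to its left, z up, the work surface at z = 0. Lengths are in m, angles in rad, forces in N, time in s.
With the tool pointing down it reaches from about 0.325 to 0.775 m from the base axis. Payload 5.5 kg.
Tool frame: the origin (TCP) lies at the centre of the arm's flange, where the gripper is bolted on; the fingertips stand 182 mm ahead of it and the grasp point (between the pads) lies 163 mm ahead of it; z points along the fingers, y is the line along which they close (so a half turn about z gives the same grasp; the last joint's range is limited). The gripper opens to 88 mm and grips with 3 to 60 N. Pads are 20 mm wide; open, the fingers measure 115 mm over their backs; the gripper's body (75 mm by 178 mm) begins 61 mm behind the grasp point.
Start: joints at [1.282, 0.091, 1.231, -0, 1.82, -0.057], TCP at [0.138, 0.584, 0.405] pointing down, gripper open.
Joint ranges: [-2.87, 2.87], [-0.86, 2.18], [0.17, 2.46], [-1.51, 4.65], [0.06, 2.69], [-2.65, 2.65]. Speed limits (rad/s): [2.57, 2.57, 3.01, 3.14, 3.14, 3.14].

## Interface

Orientations are given as a unit quaternion [w, x, y, z].
In Python, from bench import manip, gripper_open, close, eyes, order, finder gives the robot as it stands. Calls block until the motion is done:
- manip.move_to(position, orientation): joint-space move of the TCP to a pose.
- manip.move_l(position, speed=0.15, orientation=None): straight line of the TCP; orientation=None keeps the orientation; speed is the mean speed in m/s.
- manip.movej(angles): joint-space move.
- gripper_open() and close(): open the fingers fully, or close them until they stop; the grip force is fixed at half the most.
- manip.hold(seconds).
- manip.inverse_kinematics(position, orientation): joint angles nearest the present ones, or None.
- manip.state(): the state.
- eyes.get_image(name): name is "scene" or "top" or "wrist"; returns a dict with "frame" (480x640x3 uint8, blue, green, red), "depth" (480x640 float32, m along the optical axis (not along the pixel's ray), 0 where there is no reading), "camera_matrix" (3x3 intrinsics, pixels), "k1" (the pictures are not rectified: a ray, as slopes to the right and down, at radius r is drawn at 1 + k1 r^2 times it, then the intrinsics apply), "view" (4x4, takes a point from world to camera coordinates). Camera axes: x right, y up, looking along -z (the intrinsics and any distortion apply to the point x, -y, -z); pixel columns grow to the right and rows downward; lengths in m; the calibration is good to about 2 mm. A picture is of the moment at which its call begins.
A pose or a line that the arm cannot do raises manip.IKError and nothing moves.
- order.job_done(): hands the job in; it is judged then, once.
Trained networks look in a picture, given as the dict that the camera call returned (one of the last four; its "shot" number tells which), for a name from the list of things; names that differ only in an ending like _2 or _b are one class to them, and where a whole thing is asked for, a point or a joint stands for the part that bears it (a point fixed in the world has none). Each returns a list of dicts, best first, with "conf" (0 to 1); they miss things now and then, are a little off and sometimes report something else, mostly with a low value. They report only what shows in the picture. A call takes as long as a camera call.
- finder.regions_of(target, picture): "mask" (480x640 bool, what is visible of it) and "bbox" ([left, top, right, bottom] in pixels, round what is visible of it).
The state is a dict: "time": time; "joint_pos": joint angles; "dq": joint speeds; "joint_torque": joint torques, N m; "ee_pos": TCP position; "ee_rot": TCP orientation; "ft_force": force on the tool from outside, world axes, zero at the start; "moment": the same for the moment, N m; "finger_gap": finger opening in m; "finger_force": force on a finger pad.
Only numpy, scipy, OpenCV 4.12 (cv2) and the standard library are available. Lean on these libraries where they do the work, as an engineer would, in place of code of your own. Each camera call takes 0.05 s, during which the arm holds its last target. There are 200 camera calls.

## Task

The cement has set: open the little screw press by turning the crossbar on its top until the pressing pad stands at least 15 mm clear above the sole. Nobody remembers whether this screw has a right- or left-hand thread, so feel which way it gives and never force it (stay under 60 N). Leave the sole lying where it is in the press and do not shift the bottle or the mug.

Things in the scene. Friction and masses are not known exactly. Their poses are not given: they have to be found in the camera images.
- press: Bench screw press, fixed to the bench: steel base 180 x 250 x 20 mm, two grey columns, a grey crosshead 70 mm (x) by 250 mm (y), its top 161 mm above the bench, and on it a round steel housing, 68 mm across, up to 188 mm. Origin: centre of the base's underside, on the bench; y along the crosshead, z up along the screw's axis.
- crossbar: Press handle: steel bar 11 mm thick, 190 mm long over its black ball ends (22 mm), hub 30 mm across and 30 mm high; only the 18 mm screw rises out of the hub. Origin: its middle, on the screw's axis, 205 mm above the bench; y along the bar, z up. Starts parallel to the crosshead, turns about z: one way (unknown, varies) a hard stop blocks it after 2 to 5 degrees, the other way it turns 137.
- bar_end_a (a point): Centre of the ball at the crossbar's +y end, 84 mm from the screw's axis. Turned the way that gives, the bar resists steadily with about 0.4 N m (5 N at 75 mm from the axis) and stays where it is left.
- bar_end_b (a point): Centre of the ball at the crossbar's -y end, 84 mm from the screw's axis.
- pad_face (a point): Centre of the underside of the steel pressing pad (90 x 150 x 18 mm) between the columns; shut, it lies on the sole, 44.5 mm above the bench. Screw and pad rise straight up through the bar's hub as the bar turns, in proportion: 15 mm at 69 degrees, 20 mm at 92, 30 mm at 137. Pad and screw do not turn, the bar does not rise.
- sole: Cemented shoe sole lying loose on the press base under the pad: black rubber below, cork above, 80 x 170 x 24 mm. Origin: centre of its underside, 20 mm above the bench; y along its length.
- glue_bottle: Blue glue bottle with a long spout, 72 mm across, 165 mm high, standing loose beside the press. Origin: centre of its foot.
- mug: Dark steel cup, 80 mm across, 100 mm high, standing loose beside the press. Origin: centre of its foot.

How it is judged:
At the end, for the whole second after the job is handed in: The pad's underside is at least 15 mm above the sole's top (59 mm above the bench) and stays there with the crossbar at rest; the sole still lies flat on the press base within 15 mm of where it started (z of pad_face in the frame of press above 0.059 m and z of sole in the frame of press below 0.024 m and distance of sole from where it was at the start of the episode below 0.015 m and angular speed of crossbar below 0.1 rad/s); the robot touches nothing.
It fails at once if the crossbar is forced with more than 60 N (contact force between crossbar and the fingers above 60 N or contact force between crossbar and the arm above 60 N).
It fails at once if the bottle or the mug is shifted by more than 30 mm (distance of any of glue_bottle, mug from where it was at the start of the episode above 0.03 m).
It also fails if it takes over 42 s, if anything falls off the work surface, if the arm or the gripper's body presses on something with over 40 N, if the wrist force passes 120 N, or if a joint passes its speed limit or range.

## Working session

There is one attempt and no reset: what is moved stays moved. The work goes in short steps, each a Python script; the robot and the scene stay as the last script left them, time stands still between calls to the robot, and variables do not carry over. Pictures are saved under pics/ and viewed, at most 10 in all, crops included, and the job is handed in when it is done.

```bash
mkdir -p pics; ls; cat > h.py <<'E'
import numpy as np, cv2
from bench import manip, gripper_open, close, eyes, order, finder
def cloud(p):
    d=p["depth"];K=np.array(p["camera_matrix"]);k1=p["k1"]
    v,u=np.mgrid[0:480,0:640]
    xy=cv2.undistortPoints(np.stack([u,v],-1).reshape(-1,1,2).astype(np.float64),K,np.array([k1,0,0,0.])).reshape(480,640,2)
    c=np.stack([xy[...,0]*d,-xy[...,1]*d,-d,np.ones_like(d)],-1)
    w=c@np.linalg.inv(np.array(p["view"])).T
    w=w[...,:3]; w[d==0]=np.nan
    return w
E
python3 - <<'E'
from h import *
ims=[]
for n in ["scene","top"]:
    p=eyes.get_image(n); cv2.imwrite(f"pics/{n}0.png",p["frame"]); w=cloud(p)
    print(n,np.linalg.inv(p["view"])[:3,3])
    for t in ["press","crossbar","bar_end_a","glue_bottle","mug","sole"]:
        for r in finder.regions_of(t,p)[:2]:
            q=w[r["mask"]]; q=q[~np.isnan(q[:,0])]
            print(t,round(r["conf"],2),r["bbox"],len(q), np.round(np.percentile(q,[3,50,97],axis=0),3).tolist() if len(q) else '')
print(manip.state())
E
```

```text
bench.py
pics
scene [1.13185194 0.25361227 0.98763589]
press 0.66 [214.0, 204.9, 354.7, 320.3] 13418 [[0.543, -0.121, 0.014], [0.606, -0.008, 0.075], [0.676, 0.103, 0.211]]
crossbar 0.6 [230.6, 205.9, 340.7, 227.3] 1046 [[0.549, -0.106, 0.186], [0.583, -0.017, 0.209], [0.61, 0.067, 0.221]]
bar_end_a 0.84 [232.9, 208.0, 342.9, 224.6] 953 [[0.554, -0.102, 0.193], [0.584, -0.014, 0.209], [0.61, 0.067, 0.221]]
glue_bottle 0.95 [158.7, 219.4, 198.9, 282.6] 1684 [[0.611, -0.259, 0.007], [0.644, -0.226, 0.08], [0.666, -0.204, 0.154]]
mug 0.92 [391.5, 216.3, 431.6, 272.8] 1877 [[0.417, 0.157, 0.006], [0.448, 0.191, 0.065], [0.49, 0.225, 0.1]]
sole 0.54 [247.7, 258.0, 330.2, 291.5] 197 [[0.544, -0.098, 0.02], [0.576, 0.054, 0.039], [0.607, 0.064, 0.046]]
top [0.40734656 0.03024054 0.99494374]
press 0.95 [282.4, 176.2, 432.2, 297.3] 11676 [[0.479, -0.139, 0.018], [0.556, -0.02, 0.134], [0.668, 0.094, 0.215]]
crossbar 0.96 [299.9, 195.9, 411.7, 240.4] 1013 [[0.545, -0.103, 0.206], [0.573, -0.018, 0.212], [0.603, 0.066, 0.223]]
bar_end_a 0.82 [302.7, 196.0, 411.2, 239.9] 996 [[0.545, -0.102, 0.2
[... 288 characters left out ...]
.7, 'joint_pos': array([ 1.28228252e+00,  9.10574843e-02,  1.23067124e+00,  4.32130539e-06,
        1.81981105e+00, -5.66590990e-02]), 'dq': array([-1.15250841e-04,  7.33131776e-05,  1.60169842e-03, -1.35201885e-03,
       -8.30637823e-04, -1.73359366e-04]), 'joint_torque': array([-7.47728463e-04, -4.46044636e+01, -4.06411564e+01,  6.98249415e-02,
        1.94023194e-02, -2.03366164e-05]), 'ee_pos': array([0.13784873, 0.5839565 , 0.40467294]), 'ee_rot': array([2.47740525e-06, 1.15667336e-01, 9.93288008e-01, 2.64052319e-05]), 'ft_force': array([0.37880793, 0.57569239, 0.18326551]), 'moment': array([-0.08098237,  0.00387775,  0.05464596]), 'finger_force': 0.0, 'finger_gap': 0.0876057094464038}
```

View pics/top0.png

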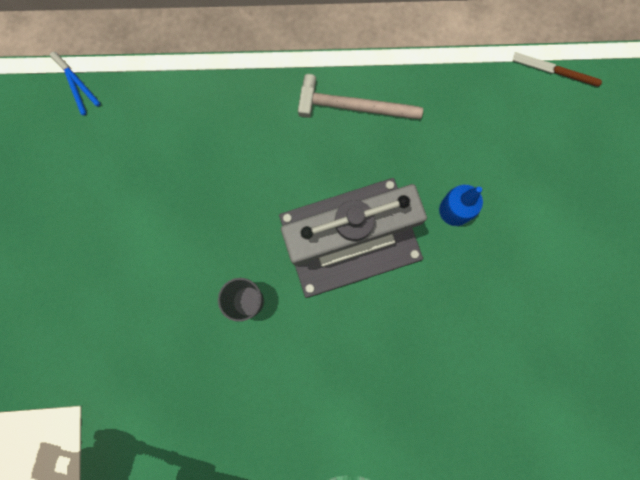

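View pics/scene0.png

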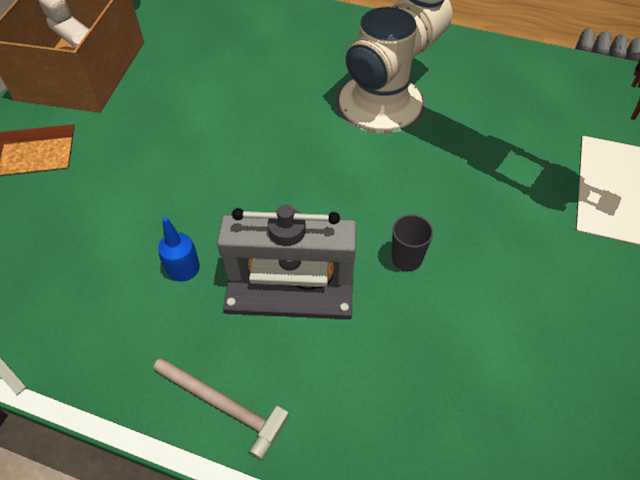

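```bash
python3 - <<'E'
from h import *
p=eyes.get_image("top"); w=cloud(p)
m=finder.regions_of("crossbar",p)[0]["mask"]; q=w[m]; q=q[(q[:,2]>.198)&(q[:,2]<.24)]
xy=q[:,:2].astype(np.float32); (c,s,a)=cv2.minAreaRect(xy); print(c,s,a)
vx,vy,x0,y0=cv2.fitLine(xy,cv2.DIST_HUBER,0,.01,.01).ravel(); print(vx,vy,x0,y0,np.degrees(np.arctan2(-vx,vy)))
t=(xy-[x0,y0])@[vx,vy]; 
for e in (t.min(),t.max()): print("end",x0+e*vx,y0+e*vy)
e=t.min(),t.max()
for lo in np.arange(-.1,.1,.02):
    k=(t>lo)&(t<lo+.02); print(round(lo,2),k.sum(),q[k].mean(0).round(4), np.percentile(q[k,2],95).round(3))
# columns / crosshead
z=w[...,2]; k=(z>.15)&(z<.168); k[:, :280]=0; r=w[k][:,:2].astype(np.float32); r=r[(r[:,0]>.45)&(r[:,0]<.7)]
print("crosshead",len(r),cv2.minAreaRect(r))
E
```

```text
(0.5736319422721863, -0.018224142491817474) (0.02775849960744381, 0.18659353256225586) 14.809732437133789
0.28862712 -0.95744157 0.57302386 -0.016185524 -163.22421
end 0.5466903 0.071168885
end 0.6005897 -0.107627586
-0.1 74 [0.5489 0.0652 0.2133] 0.217
-0.08 105 [0.5527 0.0525 0.2119] 0.217
-0.06 83 [0.559  0.0319 0.2101] 0.213
-0.04 80 [0.5649 0.0128 0.2102] 0.213
-0.02 147 [ 0.5697 -0.0089  0.2165] 0.223
0.0 173 [ 0.5744 -0.024   0.2194] 0.223
0.02 78 [ 0.5825 -0.0449  0.2101] 0.213
0.04 79 [ 0.588  -0.0639  0.2101] 0.213
0.06 83 [ 0.5938 -0.0838  0.2107] 0.214
0.08 92 [ 0.5984 -0.0993  0.2146] 0.218
crosshead 3856 ((0.5899749398231506, -0.06845797598361969), (0.07055500894784927, 0.35339871048927307), 16.729408264160156)
```

The top view shows the press at about (355,220), with the bar from (306,233) to (404,202). The mug is at (240,300) and the bottle at (462,205), both clear of the bar. I'll straddle one bar arm with the open fingers, which lets me feel both directions without relocating.

```bash
cat >> h.py <<'E'
from scipy.spatial.transform import Rotation as Ro
AX=np.array([.5736,-.0182]); PHI=np.radians(16.8+90)  # angle of bar +y dir
R0=.060; Z=.370
def pose(th,off,end,s,z=Z,r=R0):
    """bar-frame pose turned by th (rad, CCW), tangential offset off (m), end=+1 a/-1 b, s = tool x sign"""
    a=PHI+th+(0 if end>0 else np.pi)
    u=np.array([np.cos(a),np.sin(a),0]); t=np.array([-u[1],u[0],0])
    x=s*u; zt=np.array([0,0,-1.]); M=np.stack([x,np.cross(zt,x),zt],1)
    q=Ro.from_matrix(M).as_quat(); p=np.r_[AX,z]+r*u+off*t
    return p.tolist(), [q[3],q[0],q[1],q[2]]
E
python3 - <<'E'
from h import *
for e in (1,-1):
  for s in (1,-1):
    print(e,s)
    for th in (-95,-60,-30,0,30,60,95):
        off=.0385*-np.sign(th)
        j=manip.inverse_kinematics(*pose(np.radians(th),off,e,s)); print(th,None if j is None else np.round(j,2))
E
```

```text
1 1
-95 [-0.    0.16  1.22 -0.    1.76  1.36]
-60 [ 0.03  0.06  1.33 -0.    1.76  0.78]
-30 [ 0.03 -0.04  1.43 -0.    1.76  0.26]
0 [ 0.01 -0.03  1.41 -0.    1.76 -0.28]
30 [ 0.03 -0.02  1.41 -0.    1.76 -0.79]
60 [-0.   -0.12  1.5  -0.    1.76 -1.34]
95 [-0.08 -0.17  1.55 -0.    1.77 -2.03]
1 -1
-95 [-0.    0.16  1.22 -0.    1.76 -1.78]
-60 [ 0.03  0.06  1.33 -0.    1.76 -2.36]
-30 None
0 None
30 [ 0.03 -0.02  1.41 -0.    1.76  2.36]
60 [-0.   -0.12  1.5  -0.    1.76  1.8 ]
95 [-0.08 -0.17  1.55 -0.    1.77  1.11]
-1 1
-95 [-0.19 -0.11  1.49 -0.    1.76 -1.97]
-60 [-0.22 -0.    1.39 -0.    1.76 -2.6 ]
-30 None
0 None
30 [-0.2   0.08  1.3  -0.    1.76  2.12]
60 [-0.17  0.16  1.22 -0.    1.76  1.64]
95 [-0.1   0.21  1.16 -0.    1.77  1.09]
-1 -1
-95 [-0.19 -0.11  1.49 -0.    1.76  1.17]
-60 [-0.22 -0.    1.39 -0.    1.76  0.54]
-30 [-0.2   0.1   1.29 -0.    1.76  0.03]
0 [-0.18  0.08  1.31 -0.    1.76 -0.48]
30 [-0.2   0.08  1.3  -0.    1.76 -1.02]
60 [-0.17  0.16  1.22 -0.    1.76 -1.51]
95 [-0.1   0.21  1.16 -0.    1.77 -2.05]
```

```bash
cat >> h.py <<'E'
def tang(f0,th,end=1):
    a=PHI+th; f=np.array(manip.state()["ft_force"])-f0
    return f@np.array([-np.sin(a),np.cos(a),0]), np.linalg.norm(f)
E
python3 - <<'E'
from h import *
p,q=pose(0,0,1,1,z=.45); manip.move_to(p,q)
p,q=pose(0,0,1,1); manip.move_l(p,.12)
manip.hold(.2)
f0=np.array(manip.state()["ft_force"]); np.save("f0.npy",f0); print(manip.state()["time"],f0)
p,q=pose(0,.030,1,1); manip.move_l(p,.1); print(tang(f0,0))
contact=None
for i in range(31,52):
    p,q=pose(0,i*.001,1,1); manip.move_l(p,.02)
    ft,n=tang(f0,0); print(i,round(ft,1),round(n,1))
    if contact is None and n>3: contact=i
    if n>16 or (contact and i-contact>=9): break
print(manip.state()["time"],contact)
p=eyes.get_image("top"); cv2.imwrite("pics/top1.png",p["frame"][120:340,180:500])
E
```

```text
4.2583 [-0.14951437  1.36976149  0.81025552]
(np.float64(-0.26580516892217354), np.float64(1.2890883319047697))
31 -0.2 1.6
32 -0.5 1.9
33 -0.3 1.6
34 0.1 1.2
35 0.1 1.7
36 -0.0 1.4
37 -3.9 4.6
38 -4.7 5.8
39 -4.9 5.6
40 -8.6 9.3
41 -11.3 12.2
42 -14.4 16.1
7.7083 37
```

View pics/top1.png

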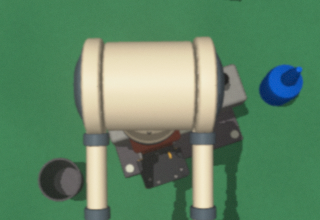

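CCW, the bar gave about 3 mm and then the force climbed steadily (8.6, 11.3, 14.4 N), so that is the hard stop. The picture shows only the arm covering the press, with the bottle (280,85) and mug (62,178) untouched. Next I'll turn it clockwise.

```bash
python3 - <<'E'
from h import *
f0=np.load("f0.npy")
p,q=pose(0,-.032,1,1); manip.move_l(p,.08)
print(manip.state()["time"],tang(f0,0))
for d in range(0,91,3):
    th=-np.radians(d); p,q=pose(th,-.037,1,1)
    manip.move_l(p,.03,q); ft,n=tang(f0,th); print(d,round(ft,1),round(n,1),end=" | ")
    if n>18: print("STOP"); break
print(manip.state()["time"])
E
```

```text
8.8333 (np.float64(0.21371736475119466), np.float64(1.694830853285723))
0 -0.0 1.0 | 3 3.2 3.3 | 6 4.8 5.0 | 9 4.7 4.9 | 12 4.1 4.3 | 15 3.3 3.6 | 18 4.4 4.9 | 21 4.6 4.8 | 24 4.8 5.0 | 27 2.8 3.5 | 30 3.5 4.2 | 33 2.4 2.8 | 36 3.6 3.9 | 39 2.7 3.5 | 42 3.1 3.9 | 45 3.3 3.8 | 48 3.8 4.3 | 51 2.8 3.8 | 54 2.6 4.2 | 57 2.5 3.8 | 60 2.5 3.6 | 63 2.7 4.0 | 66 3.2 4.7 | 69 3.0 4.5 | 72 2.9 4.0 | 75 3.2 4.7 | 78 3.1 4.7 | 81 2.3 4.4 | 84 3.5 4.9 | 87 3.0 4.8 | 90 2.8 4.5 | 17.4
```

Steady 3–5 N all the way. I'll back off, raise the arm, move it aside and check.

```bash
python3 - <<'E'
from h import *
th=-np.radians(90)
p,q=pose(th,-.010,1,1); manip.move_l(p,.1)
p,q=pose(th,-.010,1,1,z=.48); manip.move_l(p,.15)
manip.movej([1.282,0.091,1.231,0,1.82,-0.057])
for n in ["top","scene"]:
    p=eyes.get_image(n); w=cloud(p)
    for t in ["crossbar","mug","glue_bottle","sole"]:
        for r in finder.regions_of(t,p)[:1]:
            qq=w[r["mask"]]; qq=qq[~np.isnan(qq[:,0])]
            print(n,t,round(r["conf"],2),np.round(np.percentile(qq,[3,50,97],axis=0),3).tolist())
            if t=="crossbar": 
                k=qq[(qq[:,2]>.198)]; v=cv2.fitLine(k[:,:2].astype(np.float32),cv2.DIST_HUBER,0,.01,.01).ravel(); print("dir",np.degrees(np.arctan2(v[1],v[0])),"screw top",k[:,2].max())
    cv2.imwrite(f"pics/{n}2.png",cv2.resize(p["frame"][150:350,130:450],(800,500)))
s=manip.state();print(s["time"],s["ft_force"])
E
```

```text
top mug 0.87 [[0.416, 0.155, 0.003], [0.452, 0.201, 0.037], [0.484, 0.226, 0.102]]
top glue_bottle 0.7 [[0.594, -0.264, 0.013], [0.618, -0.227, 0.085], [0.654, -0.204, 0.157]]
scene crossbar 0.83 [[0.495, -0.052, 0.152], [0.59, -0.01, 0.21], [0.666, 0.016, 0.221]]
dir 18.742115 screw top 0.23903169374180877
scene mug 0.65 [[0.417, 0.158, 0.012], [0.445, 0.191, 0.067], [0.491, 0.225, 0.1]]
scene glue_bottle 0.59 [[0.611, -0.259, 0.008], [0.644, -0.226, 0.08], [0.666, -0.204, 0.154]]
scene sole 0.86 [[0.548, -0.068, 0.02], [0.604, 0.021, 0.034], [0.622, 0.063, 0.046]]
21.9417 [0.66684432 0.70817268 0.50171199]
```

View pics/scene2.png

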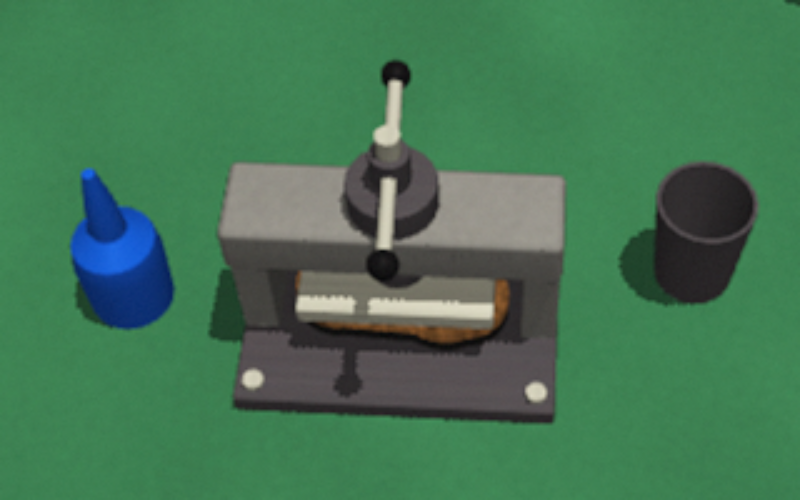

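The bar now stands crosswise, with ball ends at (396,75) and (382,265). It has turned about 88°, which raises the pad about 19 mm. The screw has risen out of the hub, the sole is in place, and the bottle and mug have not moved.

```bash
python3 -c "
from h import *
print(order.job_done())"
```

```text
the job is handed in; nothing more can be done
None
```

The press is open and the job is handed in: the screw gave clockwise (seen from above), I turned the bar about 88° at roughly 5 N (16 N at most, when feeling the stop), which puts the pad about 19 mm above the sole, with the sole, bottle and mug where they were.

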